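# Open the tight laundry-coin box in the entry nook

### The job

Open the blue laundry-coin box, whose twist cap is on tight: stand it fully home in the square pocket of the pale concrete organiser so that it cannot turn, twist the cap anticlockwise (seen from above) only until its thread lets go, and lift it straight off. Finish still gripping the cap, level and centred a centimetre or two above the open mouth, with the box left standing in the pocket so that coins can go in. Keep the box upright all the time and leave the other things on the shelf where they are.

Things in the scene. Friction and masses are not known exactly. Their poses are not given: they have to be found in the camera images.
- coin_box: Translucent blue plastic box with coins in it, loose, 0.3 kg: 62 mm square, flat shoulder at 60 mm, round neck above (lowest 7 mm of the body taper in 4 mm a side). Origin: centre of its underside, z up, x and y square to its sides. Starts upright on the shelf, at any of four places, any yaw. Standing free it just turns along with the cap. While the cap is tight it can be lifted by the cap.
- cap: White ribbed round twist cap, 55 mm across, 24 mm high, hollow and open below, 35 g, screwed on the box's neck (about 0.6 N m to turn: grip it with 20 N or more). Origin: centre of its underside, z up. Tight, its underside is 62 mm above the box's, 2 mm above the shoulder: fingertips gripping its sides must stay above the shoulder. Blue dot near its edge.
- thread (a point): Point on the box's axis where the tight cap's underside sits, 62 mm up, axes as the box's. Tight, the cap's x axis is 0 to 0.1 rad anticlockwise of the box's x (blue dot by the white dot on the shoulder). Unscrewing anticlockwise it climbs 2 mm per rad, lets go at about 0.9 rad (52 deg), lifts off freely from 1.0 to 1.3 rad, and jams on the next lugs at 1.5 rad.
- mouth (a point): Centre of the neck's rim, on the box, 80 mm above its underside. The neck is 40 mm across (47 over its lugs); a sprung white silicone seal stands up to 2.5 mm above the rim beyond its own 2 mm. An unscrewed cap must rise about 25 mm to be clear of it.
- organiser: Pale grey concrete-look organiser, fixed to the shelf, 96 by 186 mm in x and y: a block 34 mm high with a square pocket in its +y half, and a key trough 22 mm high in its -y half. Origin: underside, x across, y lengthwise, z up.
- pocket (a point): Centre of the floor of the organiser's square pocket: 66 mm square, 25 mm deep, its floor 9 mm above the shelf, its sides along the organiser's x and y; 45 mm to +y of the organiser's origin. The box fits in any of four turns with 2 mm of play a side and can then turn only about 0.07 rad.
- coin_cup: Stainless steel coin cup, 72 mm across, 75 mm high, loose, empty. Origin: centre of its underside.
- glass_tray: Small glass tray, 75 by 100 mm, 14 mm high, loose. Origin: centre of its underside.
- fob: Black plastic car fob lying in the glass tray, 36 by 66 mm and 13 mm thick. Origin: centre of its underside.
- cradle: Cream ceramic charging cradle, 76 by 80 mm foot with a leaning back 83 mm high, loose. Origin: centre of its underside.
- glasses_case: Brown sunglasses case, 60 by 155 mm, 42 mm high, loose, beyond the organiser. Origin: centre of its underside.
- sanitiser: Pale hand sanitiser bottle, 42 mm across, 120 mm high, loose, beyond the organiser. Origin: centre of its underside.
Not all that is in view belongs to the job. There is more than one size of the cap; the job needs the larger. There is more than one size of the organiser; the one meant has the size given above.

How it is judged:
By the outcome, as a careful person would: the job done as asked, in the order asked, and still so for the second after the job is handed in, while the arm keeps its last pose, push and grip.
It also fails if it takes over 45 s, if anything falls off the work surface, if the arm or the gripper's body presses on something with over 40 N, if the wrist force passes 120 N, or if a joint passes its speed limit or range.

### The arm

A 7-joint arm with a two-finger parallel gripper is mounted at the origin on the work surface. World frame = base frame: x ahead of the robot, y to its left, z up, the work surface at z = 0. Lengths are in m, angles in rad, forces in N, time in s.
With the tool pointing down it reaches from about 0.425 to 0.875 m from the base axis. Payload 4.7 kg.
Tool frame: the origin (TCP) lies at the very end of the fingers, on their centre line; the grasp point (between the pads) lies 19 mm behind it; z points along the fingers, y is the line along which they close (so a half turn about z gives the same grasp; the last joint's range is limited). The gripper opens to 87 mm and grips with 3 to 60 N. Pads are 19 mm wide; open, the fingers measure 117 mm over their backs; the gripper's body (75 mm by 190 mm) begins 51 mm behind the grasp point.
Start: joints at [-1.285, 0.321, -0.07, 1.45, 0.023, 1.371, -0.057], TCP at [0.175, 0.626, 0.202] pointing down, gripper open.
Joint ranges: [-2.86, 2.86], [-0.3, 2.09], [-1.38, 1.24], [0.06, 2.45], [-1.56, 4.7], [0.09, 2.05], [-2.69, 2.69]. Speed limits (rad/s): [2.57, 2.57, 3.14, 3.14, 3.14, 3.14, 3.14].

### API

Orientations are given as a rotation vector (axis times angle).
In Python, from bench import ctrl gives the robot as it stands.
- The arm moves only by the shell command python3 -m jog 'ROWS' [FORCE]. ROWS is JSON, a list that holds one entry, the list of rows, each a list of 7 numbers: the shift along the tool's x, y, z in mm, then the turn, a rotation vector about the tool's x, y, z in degrees, then the finger opening in mm, from 0 to 87. A call has 1 to 10 rows; each row is the pose to reach, as a shift and turn from the pose commanded when the call began, along the tool's axes at that moment; what a row does not reach only later rows make up. A row lasts 1/10 s, in which the tool goes at most 50 mm and 8.59 degrees, less where a joint would pass 70% of its speed; a pose out of reach is approached as far as the arm can. A call with a gripper value outside its range is refused whole. The fingers move at their own pace and stop on an object; FORCE is the grip in N (left out, the last holds). Time passes only in rows, so rows that repeat a pose let the fingers close. It gives the time, the measured TCP pose, the force, the opening and the grip force at its end, in the units of the state.
- ctrl.get_state(): the state, without advancing time (a new reading comes with each control period).
- ctrl.get_image(name): name is "scene" or "top"; returns a dict with "image" (420x560x3 uint8, red, green, blue), "depth" (420x560 float32, m along the optical axis (not along the pixel's ray), 0 where there is no reading), "fov_y" (degrees; the focal length in pixels is half the picture's height over the tangent of half this angle, whatever the lens; pixels are square), "cx", "cy" (the principal point, pixels), "k1" (the pictures are not rectified: a ray, as slopes to the right and down, at radius r is drawn at 1 + k1 r^2 times it, then the intrinsics apply), "rvec" (rotation vector, rad) and "tvec" (3), from world to camera coordinates, as OpenCV has them. Camera axes: x right, y down, z forward; pixel columns grow to the right and rows downward; lengths in m; the calibration is good to about 2 mm. A picture is of the moment at which its call begins.
- ctrl.close_job(): hands the job in; it is judged then, once.
The state is a dict: "time": time; "joint_positions": joint angles; "qd": joint speeds; "joint_torque": joint torques, N m; "position": TCP position; "tool_rot": TCP orientation; "ft_force": force on the tool from outside, world axes, zero at the start; "torque": the same for the moment, N m; "grip_width": opening from 0.0 (shut) to 1.0 (fully open); "grip_force": force on a finger pad.
Only numpy, scipy, OpenCV 4.12 (cv2) and the standard library are available. Lean on these libraries where they do the work, as an engineer would, in place of code of your own. Each camera call takes 0.05 s, during which the arm holds its last target. There are 200 camera calls.

## Working session

There is one attempt and no reset: what is moved stays moved. The work goes in short steps, Python scripts to look and compute and a shell command to move; the robot and the scene stay as the last step left them, time stands still between calls to the robot, and variables do not carry over. Pictures are saved under pics/ and viewed, at most 10 in all, crops included, and the job is handed in when it is done.

```bash
ls; mkdir -p pics
cat > h.py <<'E'
import numpy as np, cv2
from scipy.spatial.transform import Rotation as R
from bench import ctrl
def grab(n):
    d=ctrl.get_image(n); np.savez('%s.npz'%n,**d); return d
def cloud(d):
    h,w=d['depth'].shape; f=h/2/np.tan(np.radians(d['fov_y'])/2)
    v,u=np.mgrid[:h,:w]; x=(u-d['cx'])/f; y=(v-d['cy'])/f
    a,b=x.copy(),y.copy()
    for _ in range(20):
        s=1+d['k1']*(a*a+b*b); a=x/s; b=y/s
    z=d['depth']; P=np.stack([a*z,b*z,z],-1)
    Rm=R.from_rotvec(np.ravel(d['rvec'])).as_matrix()
    W=(P-np.ravel(d['tvec']))@Rm; W[z==0]=np.nan
    return W
def save(d,n,box=None,scale=1):
    im=d['image'][...,::-1]
    if box: im=im[box[1]:box[3],box[0]:box[2]]
    cv2.imwrite('pics/'+n,cv2.resize(im,None,fx=scale,fy=scale,interpolation=cv2.INTER_CUBIC))
E
python3 - <<'E'
from h import *
for n in('top','scene'):
    d=grab(n); save(d,n+'0.png'); print(n,d['fov_y'],d['k1'],d['rvec'],d['tvec'])
print(ctrl.get_state())
E
```

```text
pics
top 45.59393629902526 -0.11280665779121407 [ 2.14900662 -2.10931747  0.20780708] [-0.04824746  0.52342964  1.05893428]
scene 48.02892918744105 -0.07632041203349844 [ 2.23571615  1.22554231 -0.41137865] [-0.25017097 -0.29007119  1.39345854]
{'time': 0.1, 'joint_positions': array([-1.2849199 ,  0.3217864 , -0.07008116,  1.4515862 ,  0.02260274,
        1.37082493, -0.05690951]), 'qd': array([ 0.00109553, -0.00074231,  0.00062768, -0.00383829, -0.00091741,
        0.00224022, -0.00014486]), 'joint_torque': array([-4.24372074e-04, -4.92570341e+01, -4.05963929e-01, -3.13396275e+01,
       -6.42943732e-02,  3.95241415e-02,  8.43005751e-05]), 'position': array([0.17439077, 0.6255891 , 0.20132988]), 'tool_rot': array([-4.25547404e-01, -3.11248806e+00,  2.84626711e-03]), 'ft_force': array([-0.15298883,  0.26355695,  1.0252505 ]), 'torque': array([-0.04161741, -0.02196636, -0.02068818]), 'grip_force': 0.0, 'grip_width': 0.9973602629862084}
```

View pics/top0.png

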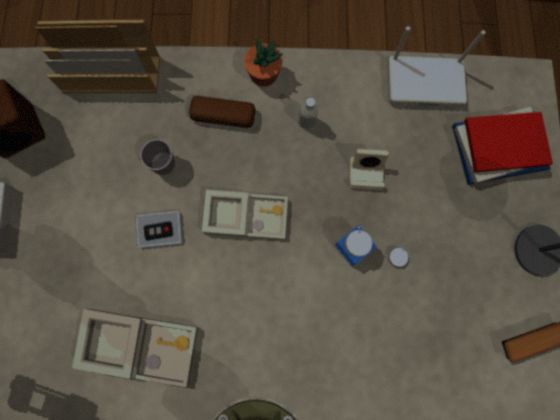

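View pics/scene0.png

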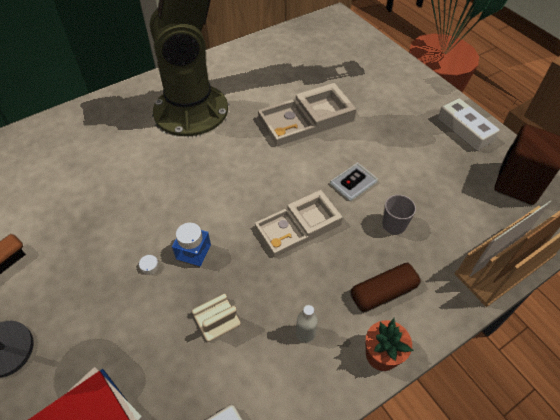

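The top view shows the blue box with its cap at about (357,244) and a small loose cap at (399,257). The smaller organiser is at (245,215), with its pocket at about (226,212). The larger organiser is at (137,347). Next I measure them from the depth.

```bash
cat > m.py <<'E'
from h import *
def box_measure(d,near=None):
    W=cloud(d); hsv=cv2.cvtColor(d['image'],cv2.COLOR_RGB2HSV)
    return W,hsv
E
python3 - <<'E'
from h import *
for n in('top','scene'):
    d=dict(np.load(n+'.npz')); W=cloud(d); z=W[...,2]
    hsv=cv2.cvtColor(d['image'],cv2.COLOR_RGB2HSV)
    # organiser regions
    rois={'top':[(195,180,295,245),(70,305,205,390)],'scene':[(250,185,345,260),(255,80,360,145)]}[n]
    print(n,'table z',np.nanmedian(z[260:300,280:330]))
    for (a,b,c,e) in rois:
        P=W[b:e,a:c].reshape(-1,3); P=P[(P[:,2]>.016)&(P[:,2]<.06)]
        r=cv2.minAreaRect(P[:,:2].astype(np.float32)*1000)
        H=P[P[:,2]>.029]; rh=cv2.minAreaRect(H[:,:2].astype(np.float32)*1000)
        print('org',r,'high',rh,np.percentile(H[:,2],[50,95]))
    a,b,c,e={'top':(325,215,385,275),'scene':(165,215,220,275)}[n]
    Q=W[b:e,a:c]; q=Q.reshape(-1,3)
    C=q[q[:,2]>.078]; print('cap',cv2.minEnclosingCircle(C[:,:2].astype(np.float32)*1000),np.median(C[:,2]),len(C))
    m=(hsv[b:e,a:c,1].reshape(-1)>120)&(abs(hsv[b:e,a:c,0].reshape(-1).astype(int)-112)<15)
    S=q[m]; print('blue',len(S),np.nanpercentile(S[:,2],[5,50,95]))
    S=S[(S[:,2]>.05)&(S[:,2]<.07)]
    print('shoulder',cv2.minAreaRect(S[:,:2].astype(np.float32)*1000),len(S))
d=dict(np.load('top.npz')); save(d,'boxtop.png',(325,215,385,275),9)
E
```

```text
top table z 4.94792285620049e-05
org ((519.436279296875, 32.34370040893555), (186.89797973632812, 96.8831558227539), 86.9652099609375) high ((521.8271484375, 77.2689437866211), (96.93675994873047, 96.83785247802734), 87.00634765625) [0.03362257 0.03708754]
org ((217.81324768066406, 264.6466979980469), (251.66392517089844, 130.72879028320312), 82.42353057861328) high ((217.81011962890625, 264.6778564453125), (251.57818603515625, 130.68040466308594), 82.4361572265625) [0.0440267  0.04811858]
cap ((451.4341125488281, -215.16238403320312), 28.08780860900879) 0.0862516013665342 513
blue 261 [0.01218811 0.05769614 0.06307789]
shoulder ((450.2303161621094, -214.31765747070312), (60.071556091308594, 60.03150177001953), 39.976863861083984) 169
scene table z -2.755654019166266e-05
org ((518.7703247070312, 60.26038360595703), (243.7074737548828, 100.40803527832031), 86.58030700683594) high ((519.8323364257812, 76.10797119140625), (99.3408432006836, 99.99876403808594), 87.60911560058594) [0.03380615 0.03669915]
org ((217.833740234375, 263.83551025390625), (251.1466827392578, 137.35934448242188), 82.77357482910156) high ((219.4554901123047, 263.9361572265625), (251.86981201171875, 135.9143829345703), 83.86553955078125) [0.04244746 0.04740885]
cap ((450.1327209472656, -215.0261993408203), 28.89556884765625) 0.08662483697234656 467
blue 617 [0.01123299 0.04399775 0.06175664]
shoulder ((449.8704833984375, -215.92791748046875), (63.076351165771484, 63.36941909790039), 39.18087387084961) 254
```

View pics/boxtop.png

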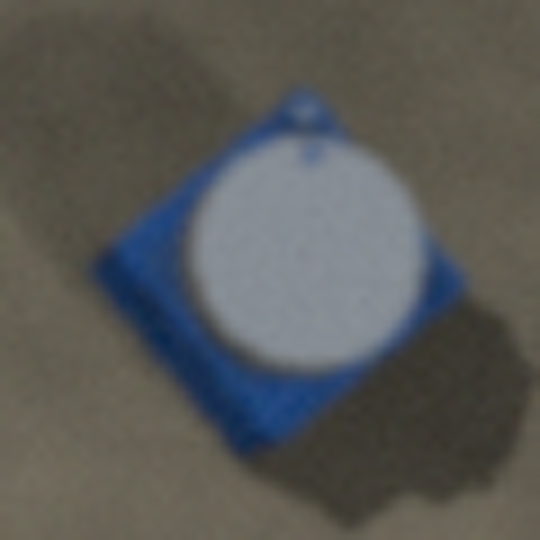

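The smaller organiser measures 187 × 97 mm, so it is the right one. Its sides sit at −3° and its pocket is near (0.5215, 0.077). The box is at (0.4507, −0.215) with its sides at 39.5°.

```bash
cat >> h.py <<'E'
def to(x,y,z,yaw,s=None):
    """shift mm / turn deg in tool axes from measured pose to TCP (x,y,z), tool down, tool-y at yaw deg"""
    s=s or ctrl.get_state(); R0=R.from_rotvec(s['tool_rot'])
    a=np.radians(yaw); Y=np.array([np.cos(a),np.sin(a),0]); Z=np.array([0,0,-1.]); X=np.cross(Y,Z)
    R1=R.from_matrix(np.stack([X,Y,Z],1))
    return np.round(R0.inv().apply(np.array([x,y,z])-s['position'])*1000,1),np.round((R0.inv()*R1).as_rotvec(degrees=True),1)
def where():
    s=ctrl.get_state(); Rm=R.from_rotvec(s['tool_rot']).as_matrix()
    print('t',s['time'],'p',s['position'].round(4),'yaw',np.degrees(np.arctan2(Rm[1,1],Rm[0,1])).round(1),'z',Rm[:,2].round(3),'F',s['ft_force'].round(1),'T',s['torque'].round(2),'w',s['grip_width']*87,'g',s['grip_force'],'j',s['joint_positions'].round(2))
E
python3 -c "
from h import *
where();print(to(.55,.2,.2,10))"
```

```text
t 0.1 p [0.1744 0.6256 0.2013] yaw 74.4 z [-0.    -0.002 -1.   ] F [-0.2  0.3  1. ] T [-0.04 -0.02 -0.02] w 86.77034287980013 g 0.0 j [-1.28  0.32 -0.07  1.45  0.02  1.37 -0.06]
(array([-476.1, -309.1,    1.9]), array([-0.1,  0.1, 64.4]))
```

```bash
python3 -m jog '[[[-476,-309,0,0,0,64.4,87],[-476,-309,0,0,0,64.4,87],[-476,-309,0,0,0,64.4,87],[-476,-309,0,0,0,64.4,87],[-476,-309,0,0,0,64.4,87],[-476,-309,0,0,0,64.4,87],[-476,-309,0,0,0,64.4,87],[-476,-309,0,0,0,64.4,87],[-476,-309,0,0,0,64.4,87],[-476,-309,0,0,0,64.4,87]]]' 30
python3 -c "
from h import *
where();print(to(.55,.2,.2,10),to(.4507,-.215,.16,-25))"
```

```text
time: 1.1
position: [0.5062, 0.2496, 0.2022]
tool_rot: [-2.018, -2.407, 0.0]
ft_force: [0.5, 1.4, -0.0]
grip_width: 0.999
grip_force: 0.0
t 1.1 p [0.5062 0.2496 0.2022] yaw 10.0 z [-0.  0. -1.] F [ 0.5  1.4 -0. ] T [-0.06 -0.02  0.09] w 86.88777128004493 g 0.0 j [-0.83  0.14  0.36  1.68 -0.05  1.33 -0.29]
(array([-56.4,  34.5,   2.2]), array([-0., -0.,  0.])) (array([-447.8, -135.7,   42.1]), array([-0., -0., 35.]))
```

```bash
python3 -m jog '[[[-448,-136,42,0,0,35,87],[-448,-136,42,0,0,35,87],[-448,-136,42,0,0,35,87],[-448,-136,42,0,0,35,87],[-448,-136,42,0,0,35,87],[-448,-136,42,0,0,35,87],[-448,-136,42,0,0,35,87],[-448,-136,42,0,0,35,87],[-448,-136,42,0,0,35,87],[-448,-136,42,0,0,35,87]]]'
python3 -m jog '[[[0,0,0,0,0,0,87],[0,0,0,0,0,0,87],[0,0,0,0,0,0,87]]]' >/dev/null
python3 -c "
from h import *
where();print(to(.4507,-.215,.066,-25))"
```

```text
time: 2.1
position: [0.4473, -0.2189, 0.1602]
tool_rot: [2.654, 1.679, -0.001]
ft_force: [0.5, 0.2, -0.5]
grip_width: 0.997
grip_force: 0.0
t 2.4 p [ 0.4499 -0.2118  0.1601] yaw -24.8 z [-0.     0.001 -1.   ] F [-0.4 -0.1 -0.5] T [-0.12  0.08 -0.02] w 87.06935904489363 g 0.0 j [-0.43  0.    0.83  1.9  -0.    1.24 -0.03]
(array([-2.6,  2.1, 94.1]), array([-0. , -0. ,  0.2]))
```

```bash
python3 -m jog '[[[-2.5,2,30,0,0,0,87],[-2.5,2,60,0,0,0,87],[-2.5,2,80,0,0,0,87],[-2.5,2,90,0,0,0,87],[-2.5,2,94,0,0,0,87],[-2.5,2,94,0,0,0,87],[-2.5,2,94,0,0,0,87]]]'
python3 -c "
from h import *
where();print(to(.4507,-.215,.066,-25))"
```

```text
time: 3.1
position: [0.4512, -0.2166, 0.0673]
tool_rot: [2.648, 1.689, 0.002]
ft_force: [-0.4, -0.9, 0.5]
grip_width: 1.0
grip_force: 0.0
t 3.1 p [ 0.4512 -0.2166  0.0673] yaw -24.9 z [ 0.002 -0.    -1.   ] F [-0.4 -0.9  0.5] T [-0.05  0.05  0.02] w 87.00350398813451 g 0.0 j [-0.39  0.15  0.84  2.   -0.13  1.04  0.08]
(array([ 1.3, -1.2,  1.3]), array([ 0.1, -0. ,  0.1]))
```

```bash
python3 -m jog '[[[1,-1,1,0,0,0,87],[1,-1,1,0,0,0,70],[1,-1,1,0,0,0,62],[1,-1,1,0,0,0,58],[1,-1,1,0,0,0,56],[1,-1,1,0,0,0,50],[1,-1,1,0,0,0,50],[1,-1,1,0,0,0,50],[1,-1,1,0,0,0,50],[1,-1,1,0,0,0,50]]]' 30
python3 -c "
from h import *
where()"
```

```text
time: 4.1
position: [0.4518, -0.2158, 0.0667]
tool_rot: [2.647, 1.687, 0.004]
ft_force: [2.1, 0.0, 5.5]
grip_width: 0.573
grip_force: 2.7
t 4.1 p [ 0.4518 -0.2158  0.0667] yaw -25.0 z [ 0.004 -0.001 -1.   ] F [2.1 0.  5.5] T [-0.05 -0.23 -0.02] w 49.859109618806656 g 2.709234058856964 j [-0.39  0.14  0.84  2.   -0.13  1.04  0.08]
```

```bash
python3 -m jog '[[[0,0,0,0,0,0,40],[0,0,0,0,0,0,40],[0,0,0,0,0,0,40],[0,0,0,0,0,0,40]]]' 30
python3 -c "
from h import *
where();d=grab('scene');save(d,'s1.png',(140,180,260,280),6);d=grab('top')"
```

```text
time: 4.5
position: [0.4535, -0.2165, 0.0674]
tool_rot: [2.644, 1.686, 0.008]
ft_force: [3.6, -0.7, 5.6]
grip_width: 0.463
grip_force: 3.6
t 4.5 p [ 0.4535 -0.2165  0.0674] yaw -25.0 z [ 0.007 -0.002 -1.   ] F [ 3.6 -0.7  5.6] T [-0.38 -0.95 -0.01] w 40.251257407632494 g 3.5585717484354973 j [-0.39  0.14  0.84  2.   -0.13  1.04  0.08]
```

View pics/s1.png

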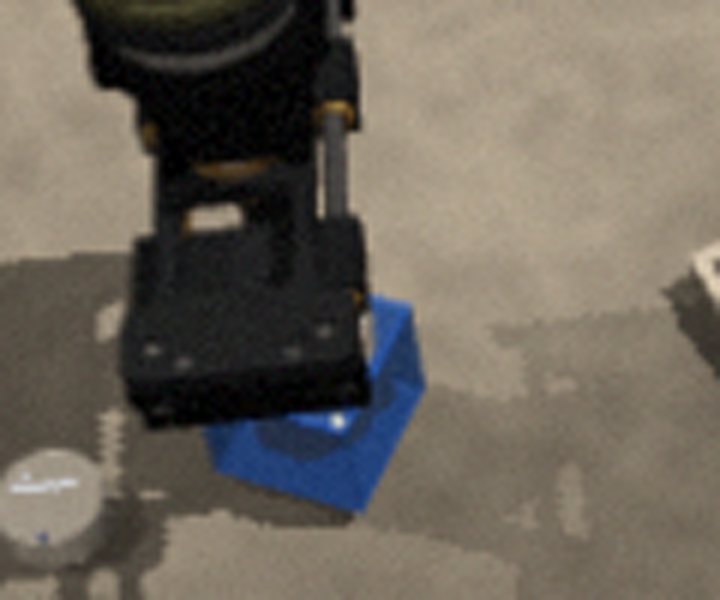

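Run:
```python
from h import *
s=ctrl.get_state(); Rt=R.from_rotvec(s['tool_rot'])
for n,(a,b,c,e) in {'top':(300,190,410,300),'scene':(140,150,260,280)}.items():
    d=dict(np.load(n+'.npz')); W=cloud(d)[b:e,a:c].reshape(-1,3)
    hsv=cv2.cvtColor(d['image'],cv2.COLOR_RGB2HSV)[b:e,a:c].reshape(-1,3).astype(int)
    rgb=d['image'][b:e,a:c].reshape(-1,3).astype(int)
    m=(hsv[:,1]>120)&(abs(hsv[:,0]-112)<15)
    S=W[m]; S=S[(S[:,2]>.05)&(S[:,2]<.072)]
    print(n,'shoulder',len(S), S.min(0) if len(S) else '',S.max(0) if len(S) else '', cv2.minAreaRect(S[:,:2].astype(np.float32)*1000) if len(S) else '')
    D=W[(W[:,2]>.07)&(rgb.max(1)<70)]
    L=Rt.inv().apply(D-s['position'])*1000
    for lo,hi in((-15,20),(-50,-15),(-75,-50),(-110,-75)):
        k=L[(L[:,2]>lo)&(L[:,2]<hi)]
        if len(k)>5: print(lo,hi,len(k),np.percentile(k,[2,98],axis=0).round(0).tolist())
    w=W[(W[:,2]>.07)&(rgb.max(1)>110)]; print('bright',len(w),np.percentile(w,[5,95],axis=0).round(3).tolist() if len(w) else '')
save(dict(np.load('top.npz')),'t1.png',(300,190,410,290),6)
```

```text
top shoulder 53 [ 0.44298201 -0.20219429  0.05079284] [ 0.4761795  -0.17138422  0.06543783] ((462.56463623046875, -185.94577026367188), (12.023448944091797, 40.65665817260742), 56.434837341308594)
-110 -75 94 [[24.0, -62.0, -110.0], [37.0, 78.0, -101.0]]
bright 6 [[0.46, -0.192, 0.073], [0.465, -0.189, 0.087]]
scene shoulder 145 [ 0.44195422 -0.24943991  0.0500575 ] [ 0.49104889 -0.17259262  0.06654237] ((468.39324951171875, -207.8497314453125), (40.051963806152344, 76.65778350830078), 11.68390941619873)
-75 -50 31 [[-11.0, -24.0, -68.0], [6.0, -20.0, -54.0]]
-110 -75 245 [[-38.0, -82.0, -109.0], [36.0, 87.0, -91.0]]
bright 23 [[0.413, -0.257, 0.074], [0.467, -0.176, 0.268]]
```

View pics/t1.png

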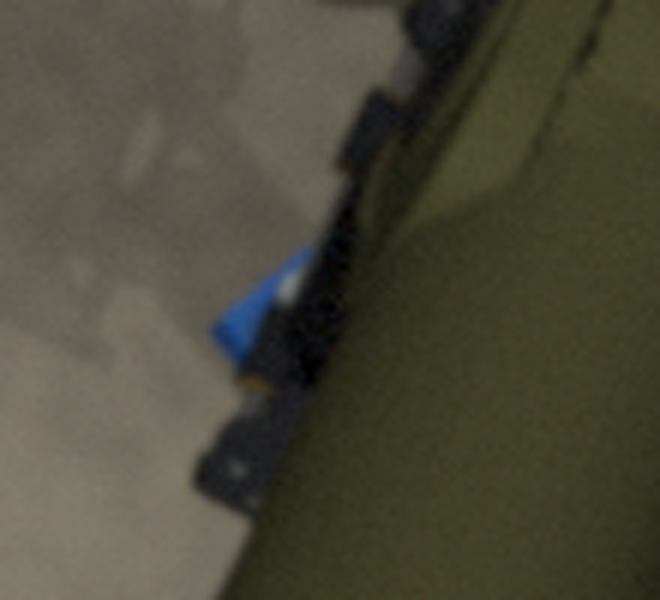

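Run:
```python
from h import *
out=[]
for n,(a,b,c,e) in {'top':(320,205,400,275),'scene':(155,205,235,275)}.items():
    d=dict(np.load(n+'.npz')); old=cv2.imread('pics/%s0.png'%n); new=d['image'][...,::-1]
    out.append(np.hstack([cv2.resize(i[b:e,a:c],None,fx=4.9,fy=4.2,interpolation=cv2.INTER_CUBIC) for i in(old,new)]))
cv2.imwrite('pics/cmp.png',np.vstack(out))
d=dict(np.load('scene.npz')); W=cloud(d)
for v in range(236,270,2): print(v,[ (int(W[v,u,2]*1000) if np.isfinite(W[v,u,2]) else None) for u in range(172,216,2)])
```

```text
236 [202, 201, 201, 201, 200, 200, 200, 198, 201, 200, 198, 200, 201, 203, 78, 63, 60, 56, 42, 0, 1, 1]
238 [199, 201, 202, 199, 198, 200, 200, 199, 201, 199, 199, 200, 202, 202, 184, 61, 60, 51, 38, 0, -2, 0]
240 [200, 200, 200, 201, 201, 201, 201, 200, 202, 200, 201, 199, 199, 195, 185, 60, 57, 45, 35, 0, 0, 0]
242 [200, 199, 196, 201, 198, 195, 196, 194, 194, 195, 194, 192, 190, 189, 185, 63, 49, 39, 30, 19, 1, 1]
244 [195, 192, 193, 190, 187, 184, 187, 182, 184, 183, 183, 182, 172, 172, 172, 56, 47, 33, 23, 12, -1, 0]
246 [183, 183, 183, 171, 172, 172, 169, 170, 166, 171, 166, 166, 164, 162, 163, 53, 40, 29, 14, 1, 0, 1]
248 [168, 168, 166, 165, 163, 165, 161, 163, 162, 162, 158, 161, 61, 61, 56, 45, 33, 25, 14, 0, 0, 0]
250 [163, 159, None, 53, 51, 52, 56, 56, 60, 61, 63, 61, 66, 64, 50, 41, 32, 14, 0, 0, 0, 0]
252 [0, 36, 38, 39, 42, 43, 50, 48, 51, 54, 56, 59, 63, 59, 47, 35, 25, 14, 0, -2, 2, 1]
254 [0, 26, 31, 32, 35, 35, 42, 43, 43, 42, 49, 51, 53, 50, 44, 31, 21, 1, 0, 1, 2, 0]
256 [-2, 2, None, 23, 25, 28, 30, 28, 35, 38, 40, 42, 44, 46, 35, 25, 12, 0, 1, -1, 2, 3]
258 [-3, 1, 11, 12, 14, 17, 21, 25, 25, 26, 32, 39, 33, 35, 30, 19, 0, 0, 0, 0, 1, 3]
260 [0, 0, 0, 0, -2, 6, 13, 16, 17, 18, 25, 23, 29, 34, 24, 13, -1, -1, 1, -2, 0, -1]
262 [0, 0, -1, 0, -1, 0, 1, 0, 0, 13, None, 19, 17, 24, 18, 0, 1, -1, 1, -3, 2, 0]
264 [-3, 2, 2, -2, 0, 0, -2, 0, 0, 0, 4, 1, 10, 13, 13, 0, 1, 0, -2, -3, 3, 3]
266 [0, 1, 0, 0, -2, -3, 0, 0, 2, 1, 0, 1, 0, -1, 0, 0, 0, 0, 1, 3, 0, -3]
268 [2, 1, 0, 0, 2, 1, 1, -4, 0, 0, 0, -1, -2, 0, 0, -3, 0, 2, -1, -2, 1, 1]
```

View pics/cmp.png

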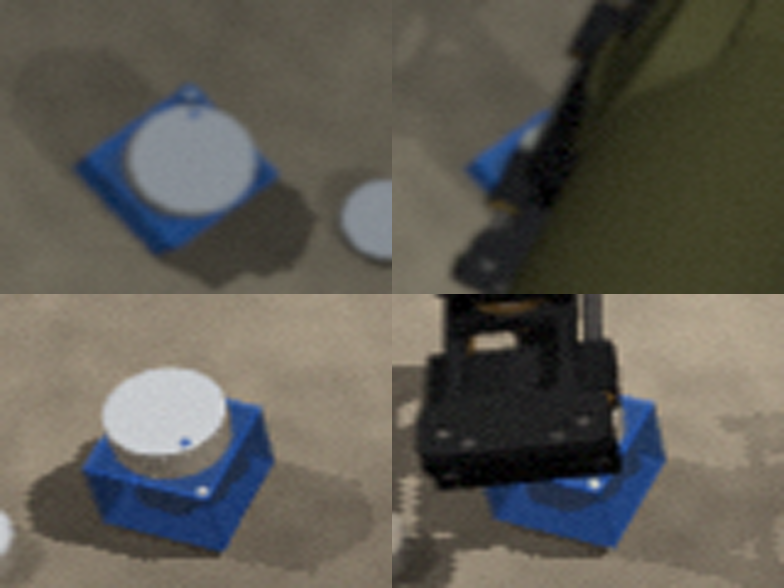

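The box has not moved and is still upright. But the fingers closed to 40 mm, and the underside of the gripper body reads about 158 mm high where I expected 137 mm. The fingers may be on top of the cap instead of around it. I'll open, raise, and measure the real fingertips.

```bash
python3 -m jog '[[[0,0,0,0,0,0,87],[0,0,0,0,0,0,87],[0,0,0,0,0,0,87],[0,0,0,0,0,0,87],[0,0,-20,0,0,0,87],[0,0,-60,0,0,0,87],[0,0,-100,0,0,0,87],[0,0,-100,0,0,0,87],[0,0,-100,0,0,0,87]]]'
python3 - <<'E'
from h import *
where(); d=grab('scene'); s=ctrl.get_state(); Rt=R.from_rotvec(s['tool_rot'])
W=cloud(d); L=Rt.inv().apply((W.reshape(-1,3)-s['position']))*1000; L=L.reshape(W.shape)
save(d,'s2.png',(140,150,240,270),5)
m=(abs(L[...,0])<45)&(abs(L[...,1])<110)&(L[...,2]<30)&(L[...,2]>-130)&(W[...,2]>.095)
k=L[m]
for lo in range(-130,30,10):
    q=k[(k[:,2]>=lo)&(k[:,2]<lo+10)]
    if len(q): print(lo,len(q),np.percentile(q[:,:2],[2,50,98],axis=0).round(0).tolist())
E
```

```text
time: 5.5
position: [0.4503, -0.2153, 0.166]
tool_rot: [2.649, 1.688, 0.003]
ft_force: [0.4, 0.6, -0.1]
grip_width: 0.999
grip_force: 0.0
t 5.5 p [ 0.4503 -0.2153  0.166 ] yaw -25.0 z [ 0.002  0.001 -1.   ] F [ 0.4  0.6 -0.1] T [-0.07  0.1   0.03] w 86.93505693145903 g 0.0 j [-0.44 -0.    0.84  1.89 -0.    1.25 -0.03]
-130 215 [[-35.0, -72.0], [3.0, 91.0], [35.0, 95.0]]
-120 237 [[-36.0, -79.0], [28.0, 46.0], [36.0, 93.0]]
-110 274 [[-35.0, -55.0], [25.0, 32.0], [36.0, 87.0]]
-100 128 [[-37.0, -54.0], [5.0, 85.0], [36.0, 87.0]]
-50 37 [[-12.0, -46.0], [-4.0, -42.0], [9.0, 53.0]]
-40 57 [[-13.0, -46.0], [-4.0, 51.0], [8.0, 54.0]]
-30 37 [[-13.0, -47.0], [-5.0, 50.0], [9.0, 53.0]]
-20 2 [[-5.0, -46.0], [-4.0, -46.0], [-4.0, -46.0]]
```

View pics/s2.png

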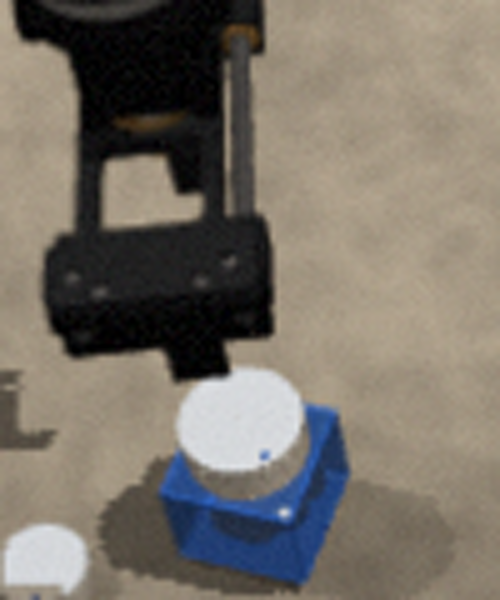

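The fingers physically end about 21 mm above the reported TCP, at roughly (200,378) in this crop. They had been pressing lightly on the cap's top. The box is undisturbed. Next I pin the offset down.

Run:
```python
from h import *
s=ctrl.get_state(); Rt=R.from_rotvec(s['tool_rot'])
d=grab('scene')
for k in range(1):
    W=cloud(d); L=(Rt.inv().apply((W.reshape(-1,3)-s['position']))*1000).reshape(W.shape)
    dark=d['image'].max(2)<75
    m=dark&(abs(L[...,1])<110)&(abs(L[...,0])<45)&(W[...,2]>.1)&(L[...,2]>-140)
    f=m&(L[...,2]>-80); b=m&(L[...,2]<-80)
    for side in(-1,1):
        q=L[f&(L[...,1]*side>0)]; print('finger',side,len(q),np.sort(q[:,2])[-12:].round(1),np.percentile(q,[5,50,95],axis=0).round(1).tolist())
    q=L[b]; print('body',np.sort(q[:,2])[-15:].round(1)); 
    vs,us=np.where(f); print(vs.min(),vs.max(),us.min(),us.max())
    for v in range(vs.max()-4,vs.max()+3): print(v,[(d['image'][v,u].max(),None if not np.isfinite(L[v,u,2]) else int(L[v,u,2]),None if not np.isfinite(L[v,u,2]) else int(L[v,u,1])) for u in range(172,190,2)])
    # box now
    a,bb,c,e=165,215,220,275; P=W[bb:e,a:c].reshape(-1,3); C=P[(P[:,2]>.078)&(P[:,2]<.092)]; print('cap',cv2.minEnclosingCircle(C[:,:2].astype(np.float32)*1000))
```

```text
finger -1 49 [-28.3 -28.2 -27.4 -27.4 -26.4 -26.4 -25.9 -23.6 -21.5 -21.2 -20.8 -19.8] [[-10.7, -47.2, -46.1], [-5.6, -45.4, -35.9], [-0.5, -43.4, -21.3]]
finger 1 75 [-25.5 -25.4 -25.3 -24.7 -24.6 -23.5 -23.5 -23.1 -23.1 -22.8 -22.6 -21.3] [[-11.5, 49.3, -44.3], [-1.8, 50.6, -33.6], [8.1, 52.2, -23.1]]
body [-92.2 -92.  -92.  -91.9 -91.9 -91.7 -91.2 -91.1 -91.1 -90.9 -90.6 -90.4
 -90.2 -90.1 -90.1]
180 225 173 185
221 [(np.uint8(166), 165, -99), (np.uint8(16), -35, 48), (np.uint8(6), -37, 50), (np.uint8(1), -36, 50), (np.uint8(11), -37, 51), (np.uint8(0), -33, 49), (np.uint8(16), -34, 50), (np.uint8(155), 161, -91), (np.uint8(161), 164, -93)]
222 [(np.uint8(163), 165, -96), (np.uint8(34), -34, 50), (np.uint8(12), -33, 49), (np.uint8(13), -34, 51), (np.uint8(10), -34, 52), (np.uint8(3), -31, 50), (np.uint8(5), -33, 52), (np.uint8(155), 162, -89), (np.uint8(159), 166, -91)]
223 [(np.uint8(164), 162, -90), (np.uint8(43), -33, 51), (np.uint8(1), -31, 50), (np.uint8(9), -28, 49), (np.uint8(7), -31, 51), (np.uint8(8), -30, 51), (np.uint8(9), -27, 50), (np.uint8(173), 162, -86), (np.uint8(
[... 332 characters left out ...]
uint8(33), -23, 50), (np.uint8(51), -22, 50), (np.uint8(76), -20, 49), (np.uint8(101), 79, -22), (np.uint8(203), 77, -19), (np.uint8(221), 77, -19)]
226 [(np.uint8(158), 162, -82), (np.uint8(126), 163, -82), (np.uint8(72), 165, -83), (np.uint8(147), 167, -83), (np.uint8(187), 78, -19), (np.uint8(208), 77, -18), (np.uint8(210), 78, -18), (np.uint8(217), 76, -16), (np.uint8(220), 78, -17)]
227 [(np.uint8(154), 165, -81), (np.uint8(157), 165, -80), (np.uint8(155), 161, -77), (np.uint8(179), 163, -77), (np.uint8(220), 77, -16), (np.uint8(219), 75, -14), (np.uint8(219), 75, -13), (np.uint8(221), 77, -14), (np.uint8(219), 78, -14)]
cap ((450.8999938964844, -217.06887817382812), 29.097381591796875)
```

The offset is about 20.5 mm, so tips at 65 mm means a reported TCP z of about 0.045.

```bash
python3 -m jog '[[[0,0,40,0,0,0,87],[0,0,80,0,0,0,87],[0,0,105,0,0,0,87],[0,0,115,0,0,0,87],[0,0,120,0,0,0,87],[0,0,120.5,0,0,0,87],[0,0,120.5,0,0,0,87]]]'; python3 -c "
from h import *
where();d=grab('scene');W=cloud(d);s=ctrl.get_state();L=(R.from_rotvec(s['tool_rot']).inv().apply((W.reshape(-1,3)-s['position']))*1000).reshape(W.shape)
dark=d['image'].max(2)<75
m=dark&(abs(L[...,1])<110)&(abs(L[...,0])<45)&(W[...,2]>.04)&(L[...,2]>-80);q=L[m];q=q[q[:,1]>35]
print(len(q),np.sort(q[:,2])[-12:].round(1),np.percentile(q,[5,50,95],axis=0).round(1).tolist())
"
```

```text
time: 6.3
position: [0.4507, -0.2156, 0.0458]
tool_rot: [2.648, 1.688, 0.002]
ft_force: [0.7, -0.2, -0.6]
grip_width: 1.004
grip_force: 0.0
t 6.3 p [ 0.4507 -0.2156  0.0458] yaw -25.0 z [ 0.002 -0.    -1.   ] F [ 0.7 -0.2 -0.6] T [-0.1   0.07  0.05] w 87.30543061009686 g 0.0 j [-0.39  0.18  0.85  2.02 -0.16  1.    0.11]
44 [-23.5 -22.8 -22.1 -22.1 -21.8 -21.8 -20.7 -11.   -8.1  -6.5  -0.5   1.3] [[-11.7, 37.9, -35.6], [-0.1, 50.0, -27.7], [8.7, 51.8, -6.7]]
```

No contact, and the tips are at about 66 mm. Closing now.

```bash
python3 -m jog '[[[0,0,0.5,0,0,0,70],[0,0,0.5,0,0,0,62],[0,0,0.5,0,0,0,58],[0,0,0.5,0,0,0,56],[0,0,0.5,0,0,0,45],[0,0,0.5,0,0,0,45],[0,0,0.5,0,0,0,45],[0,0,0.5,0,0,0,45]]]' 35; python3 -c "
from h import *
where()"
```

```text
time: 7.15
position: [0.4509, -0.2158, 0.045]
tool_rot: [2.648, 1.688, 0.002]
ft_force: [4.1, -1.3, 3.2]
grip_width: 0.625
grip_force: 35.1
t 7.15 p [ 0.4509 -0.2158  0.045 ] yaw -25.0 z [ 0.002 -0.001 -1.   ] F [ 4.1 -1.3  3.2] T [-0.49 -0.67  0.06] w 54.38527026242871 g 35.117601274214394 j [-0.39  0.18  0.85  2.02 -0.17  1.    0.11]
```

```bash
python3 -m jog '[[[0,0,-5,0,0,0,45],[0,0,-15,0,0,0,45],[0,0,-30,0,0,0,45],[0,0,-45,0,0,0,45],[0,0,-60,0,0,0,45],[0,0,-60,0,0,0,45],[0,0,-60,0,0,0,45]]]'; python3 -c "
from h import *
where();print(to(.515,.06,.105,-50),to(.5215,.077,.105,-67.5))"
```

```text
time: 7.85
position: [0.449, -0.2148, 0.1039]
tool_rot: [-2.648, -1.688, 0.0]
ft_force: [-1.3, 0.7, -4.6]
grip_width: 0.628
grip_force: 35.1
t 7.85 p [ 0.449  -0.2148  0.1039] yaw -25.0 z [-0.001  0.001 -1.   ] F [-1.3  0.7 -4.6] T [-0.06  0.17  0.06] w 54.608105035326005 g 35.08609581411292 j [-0.43  0.08  0.87  1.97 -0.07  1.12  0.03]
(array([277. , -56.2,  -0.9]), array([-0.1, -0. , 25. ])) (array([295.1, -57.5,  -0.9]), array([-0.1, -0. , 42.5]))
```

```bash
python3 -m jog '[[[20,-4,-1,0,0,3,45],[55,-10,-1,0,0,8,45],[95,-18,-1,0,0,14,45],[140,-27,-1,0,0,20,45],[185,-36,-1,0,0,27,45],[225,-44,-1,0,0,33,45],[258,-50,-1,0,0,38,45],[280,-55,-1,0,0,41,45],[292,-57,-1,0,0,42.5,45],[295,-57.5,-1,0,0,42.5,45]]]'; python3 -m jog '[[[0,0,0,0,0,0,45],[0,0,0,0,0,0,45],[0,0,0,0,0,0,45]]]' >/dev/null
cat > mb.py <<'E'
from h import *
where()
for n in('top','scene'):
    d=grab(n); W=cloud(d); hsv=cv2.cvtColor(d['image'],cv2.COLOR_RGB2HSV)
    s=ctrl.get_state(); near=(abs(W[...,0]-s['position'][0])<.09)&(abs(W[...,1]-s['position'][1])<.09)
    m=near&(hsv[...,1]>120)&(abs(hsv[...,0].astype(int)-112)<15)&(W[...,2]>.01)
    vs,us=np.where(m); 
    if not len(vs): print(n,'none'); continue
    B=W[m]; print(n,len(B),us.min(),us.max(),vs.min(),vs.max(),'z',np.percentile(B[:,2],[2,50,98]).round(3))
    zt=np.percentile(B[:,2],97)
    h=B[B[:,2]>.012]; print(' all',cv2.minAreaRect(h[:,:2].astype(np.float32)*1000), 'min',h.min(0).round(4),'max',h.max(0).round(4))
E
python3 mb.py; python3 -c "
from h import *
save(dict(np.load('scene.npz')),'s3.png',(220,130,370,270),4)"
```

```text
time: 8.85
position: [0.521, 0.0783, 0.1038]
tool_rot: [3.08, 0.618, -0.005]
ft_force: [-0.4, 0.1, -4.3]
grip_width: 0.632
grip_force: 35.1
t 9.15 p [0.5219 0.075  0.1052] yaw -67.6 z [-0. -0. -1.] F [-0.5 -0.7 -4.3] T [-0.05  0.11 -0.04] w 54.59307990874181 g 35.086918286069704 j [-0.79  0.15  0.65  1.9  -0.1   1.13 -1.28]
top 121 230 246 185 222 z [0.074 0.119 0.276]
 all ((508.027099609375, 41.56103515625), (28.128616333007812, 48.123504638671875), 26.417892456054688) min [0.4912 0.0201 0.0729] max [0.5279 0.0602 0.3049]
scene 608 288 353 55 216 z [0.071 0.102 0.303]
 all ((523.5101318359375, 71.38529968261719), (73.93962097167969, 167.90719604492188), 20.96028709411621) min [ 0.4944 -0.0126  0.0675] max [0.5872 0.161  0.4927]
```

View pics/s3.png

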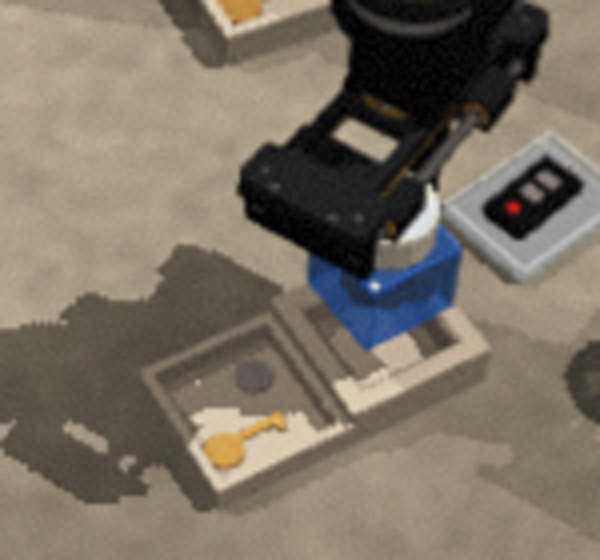

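```bash
cat > fit.py <<'E'
from h import *
from scipy.optimize import least_squares
def sdf(p,P,hx,hy):
    c,s=np.cos(p[2]),np.sin(p[2]); q=(P-p[:2])@np.array([[c,-s],[s,c]])
    d=abs(q)-[hx,hy]; return np.linalg.norm(np.maximum(d,0),axis=1)+np.minimum(d.max(1),0)
def fit(P,g,hx,hy,f=1.0):
    r=least_squares(sdf,g,args=(P,hx,hy),loss='soft_l1',f_scale=f,x_scale=[1,1,.02]); return r.x[:2].round(1),np.degrees(r.x[2]).round(2),'res',np.median(abs(r.fun)).round(2),len(P)
def boxfit(n,zlo,zhi,g):
    d=dict(np.load(n+'.npz')); W=cloud(d)*1000; hsv=cv2.cvtColor(d['image'],cv2.COLOR_RGB2HSV).astype(int)
    m=(hsv[...,1]>120)&(abs(hsv[...,0]-112)<15)&(np.hypot(W[...,0]-g[0],W[...,1]-g[1])<60)&(W[...,2]>zlo)&(W[...,2]<zhi)
    return fit(W[m][:,:2],g,31,31)
def orgfit(n,g=(519.4,32.3,np.radians(-3))):
    d=dict(np.load(n+'.npz')); W=cloud(d)*1000
    P=W[np.isfinite(W[...,2])]; P=P[(abs(sdf(np.array(g),P[:,:2],48,93))<7)&(P[:,2]>5)&(P[:,2]<19)]
    P=P[sdf(np.array(g),P[:,:2],48,93)>-6]
    x=least_squares(sdf,g,args=(P[:,:2],48,93),loss='soft_l1',f_scale=1.,x_scale=[1,1,.02]).x
    return x[:2].round(1),np.degrees(x[2]).round(2),'pocket',(x[:2]+45*np.array([-np.sin(x[2]),np.cos(x[2])])).round(1),len(P)
E
python3 - <<'E'
from fit import *
print('box scene',boxfit('scene',69,116,np.array([521.9,75,np.radians(-3)])))
print('box top',boxfit('top',69,116,np.array([521.9,75,np.radians(-3)])))
print('org scene',orgfit('scene')); print('org top',orgfit('top'))
E
```

```text
box scene (array([520.2,  74.3]), np.float64(-0.35), 'res', np.float64(0.54), 406)
box top (array([522.4,  73.9]), np.float64(0.45), 'res', np.float64(0.12), 44)
org scene (array([518. ,  32.5]), np.float64(-2.27), 'pocket', array([519.8,  77.4]), 377)
org top (array([519.8,  36.8]), np.float64(-3.62), 'pocket', array([522.7,  81.7]), 87)
```

```bash
python3 -c "
from h import *
print(to(.5214,.0782,.082,-70.1))"
```

```text
(array([ 0.4, -2.8, 23.4]), array([-0. , -0. ,  2.5]))
```

```bash
python3 -m jog '[[[0.4,-3,0,0,0,2.5,45],[0.4,-3,8,0,0,2.5,45],[0.4,-3,16,0,0,2.5,45],[0.4,-3,23,0,0,2.5,45],[0.4,-3,23,0,0,2.5,45],[0.4,-3,23,0,0,2.5,45]]]'; python3 -c "
from h import *
where()
for n in('top','scene'): grab(n)
from fit import *
print('box scene',boxfit('scene',48,92,np.array([521.9,78,np.radians(-3)])))
print('box top',boxfit('top',48,92,np.array([521.9,78,np.radians(-3)])))
print(to(.5214,.0782,.054,-70.1))"
```

```text
time: 9.85
position: [0.5213, 0.0791, 0.082]
tool_rot: [3.093, 0.546, -0.001]
ft_force: [-1.0, 0.2, -3.9]
grip_width: 0.63
grip_force: 35.1
t 9.85 p [0.5213 0.0791 0.082 ] yaw -70.0 z [-0.001 -0.    -1.   ] F [-1.   0.2 -3.9] T [-0.08  0.16 -0.01] w 54.76738267496594 g 35.08714682488062 j [-0.79  0.18  0.64  1.92 -0.12  1.08 -1.32]
box scene (array([519.7,  78.2]), np.float64(-2.3), 'res', np.float64(0.57), 356)
box top (array([522.1,  77.9]), np.float64(-2.37), 'res', np.float64(0.17), 52)
(array([-0.7,  0.9, 28.6]), array([ 0. , -0. ,  0.1]))
```

```bash
python3 -m jog '[[[-0.5,0.7,4,0,0,0.2,45],[-0.5,0.7,8,0,0,0.2,45],[-0.5,0.7,12,0,0,0.2,45],[-0.5,0.7,16,0,0,0.2,45],[-0.5,0.7,20,0,0,0.2,45],[-0.5,0.7,24,0,0,0.2,45],[-0.5,0.7,24,0,0,0.2,45],[-0.5,0.7,24,0,0,0.2,45]]]'; python3 -c "
from h import *
where()"
```

```text
time: 10.75
position: [0.5212, 0.0785, 0.0583]
tool_rot: [3.095, 0.541, -0.0]
ft_force: [0.5, -1.0, -2.9]
grip_width: 0.63
grip_force: 35.1
t 10.75 p [0.5212 0.0785 0.0583] yaw -70.2 z [-0. -0. -1.] F [ 0.5 -1.  -2.9] T [-0.08  0.17  0.07] w 54.77837408527916 g 35.0871891969291 j [-0.78  0.21  0.64  1.94 -0.14  1.04 -1.3 ]
```

In the pocket with no side force. I'll go down in 1 mm steps until it touches the floor.

```bash
python3 -m jog '[[[0,0,1,0,0,0,45],[0,0,2,0,0,0,45],[0,0,3,0,0,0,45],[0,0,4,0,0,0,45],[0,0,4,0,0,0,45],[0,0,4,0,0,0,45]]]'; python3 -m jog '[[[0,0,0.7,0,0,0,45],[0,0,1,0,0,0,45],[0,0,1,0,0,0,45]]]'; python3 -c "
from h import *
where()
for n in('top','scene'): grab(n)
from fit import *
print('box scene',boxfit('scene',38,65,np.array([521.9,78,np.radians(-3)])))"
```

```text
time: 11.35
position: [0.5212, 0.0785, 0.0543]
tool_rot: [-3.095, -0.541, 0.0]
ft_force: [-0.6, -0.2, -3.1]
grip_width: 0.628
grip_force: 35.1
time: 11.65
position: [0.5215, 0.0784, 0.0539]
tool_rot: [-3.094, -0.541, -0.001]
ft_force: [-1.1, -0.3, 1.5]
grip_width: 0.627
grip_force: 35.1
t 11.65 p [0.5215 0.0784 0.0539] yaw -70.2 z [ 0.  0. -1.] F [-1.1 -0.3  1.5] T [-0.12  0.56  0.04] w 54.5766949227974 g 35.11156980304804 j [-0.78  0.21  0.64  1.95 -0.15  1.03 -1.3 ]
box scene (array([519.5,  77.5]), np.float64(-2.16), 'res', np.float64(0.49), 186)
```

Touching the floor at 0.054, as expected. I'll press a bit more, then twist anticlockwise (negative turn about tool z) while logging the torque.

```bash
W='from h import *
where()'; python3 -m jog '[[[0,0,0.8,0,0,0,45],[0,0,0.8,0,0,0,45],[0,0,0.8,0,0,0,45]]]' 45 >/dev/null; python3 -c "$W"
python3 -m jog '[[[0,0,0,0,0,-4,45],[0,0,0,0,0,-8,45],[0,0,0,0,0,-8,45]]]' >/dev/null; python3 -c "$W"
python3 -m jog '[[[0,0,0,0,0,-4,45],[0,0,-0.1,0,0,-8,45],[0,0,-0.1,0,0,-8,45]]]' >/dev/null; python3 -c "$W"
```

```text
t 12.05 p [0.5216 0.0783 0.0537] yaw -70.2 z [ 0.     0.001 -1.   ] F [-4.7 -1.9  7.4] T [-0.33  1.02  0.03] w 54.93870446019942 g 45.12663831017562 j [-0.78  0.21  0.64  1.95 -0.15  1.03 -1.29]
t 12.35 p [0.5224 0.0784 0.0539] yaw -62.1 z [ 0.002  0.001 -1.   ] F [-1.6 -1.3  6.6] T [-0.2   0.63  0.17] w 54.53735643732645 g 45.12197181786178 j [-0.76  0.21  0.62  1.95 -0.14  1.03 -1.16]
t 12.65 p [0.5227 0.0785 0.0541] yaw -54.1 z [ 0.003  0.001 -1.   ] F [-0.9 -2.5  7.1] T [-0.18  0.54  0.12] w 54.38972667362732 g 45.12338941356575 j [-0.74  0.21  0.6   1.95 -0.14  1.02 -1.02]
```

```bash
python3 -c "
from h import *
from fit import *
for n in('top','scene'): grab(n)
print('box scene',boxfit('scene',38,65,np.array([521.9,78,np.radians(-3)])))
print('org',orgfit('scene'))
d=dict(np.load('scene.npz'));W=cloud(d)
s=ctrl.get_state()
hsv=cv2.cvtColor(d['image'],cv2.COLOR_RGB2HSV).astype(int)
m=(hsv[...,1]>120)&(abs(hsv[...,0]-112)<15)&(np.hypot(W[...,0]-.521,W[...,1]-.078)<.06)
print('blue z',np.percentile(W[m][:,2],[50,90,98]))
save(d,'s4.png',(270,150,350,230),7)"
```

```text
box scene (array([520.1,  77.7]), np.float64(-1.75), 'res', np.float64(0.63), 190)
org (array([517.9,  32.3]), np.float64(-2.14), 'pocket', array([519.6,  77.3]), 370)
blue z [0.05388075 0.19487542 0.2504271 ]
```

View pics/s4.png

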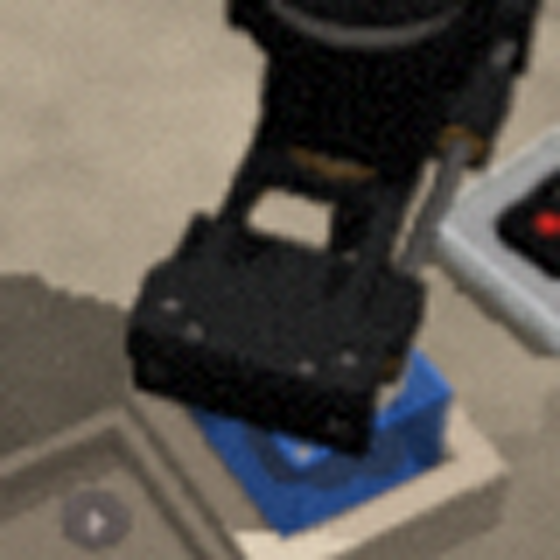

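The box has hardly turned, so it is held by the pocket while the cap turns. I'll continue and let the tool climb with the cap.

```bash
W='from h import *
where()'; 
python3 -m jog '[[[0,0,-0.1,0,0,-4,45],[0,0,-0.2,0,0,-8,45]]]' >/dev/null; python3 -c "$W"
python3 -m jog '[[[0,0,-0.1,0,0,-4,45],[0,0,-0.2,0,0,-8,45]]]' >/dev/null; python3 -c "$W"
python3 -m jog '[[[0,0,-0.2,0,0,-4,45],[0,0,-0.3,0,0,-8,45]]]' >/dev/null; python3 -c "$W"
python3 -m jog '[[[0,0,-0.2,0,0,-4,45],[0,0,-0.3,0,0,-8,45]]]' >/dev/null; python3 -c "$W;from fit import *
grab('scene')
print('box scene',boxfit('scene',38,65,np.array([521.9,78,np.radians(-3)])))"
```

```text
t 12.95 p [0.5228 0.0786 0.0544] yaw -46.1 z [ 0.003  0.001 -1.   ] F [-0.8 -1.   6.5] T [-0.16  0.42 -0.15] w 54.34939679824456 g 45.12111308860767 j [-0.73  0.21  0.59  1.94 -0.13  1.02 -0.89]
t 13.15 p [0.5229 0.0787 0.0546] yaw -38.0 z [ 0.003  0.001 -1.   ] F [-1.4 -0.9  7.2] T [-0.22  0.46 -0.16] w 54.475089931831825 g 45.12144041458669 j [-0.71  0.21  0.57  1.94 -0.13  1.02 -0.75]
t 13.35 p [0.5228 0.0785 0.0549] yaw -30.1 z [ 0.003  0.001 -1.   ] F [-1.6 -1.   6.4] T [-0.32  0.48 -0.11] w 54.539327639956284 g 45.12177887081634 j [-0.7   0.2   0.55  1.94 -0.12  1.03 -0.62]
t 13.55 p [0.5229 0.0784 0.0553] yaw -22.0 z [ 0.003  0.001 -1.   ] F [-0.3 -0.4  7.9] T [-0.35  0.45 -0.05] w 54.71397899096538 g 45.12211767520057 j [-0.68  0.2   0.53  1.94 -0.12  1.03 -0.48]
box scene (array([520.3,  77.5]), np.float64(-0.82), 'res', np.float64(0.6), 207)
```

```bash
W='from h import *
where()'; 
python3 -m jog '[[[0,0,-0.2,0,0,-4,45],[0,0,-0.3,0,0,-8,45],[0,0,-0.3,0,0,-8,45]]]' >/dev/null; python3 -c "$W"
python3 -m jog '[[[0,0,-0.2,0,0,-4,45],[0,0,-0.4,0,0,-8,45],[0,0,-0.4,0,0,-8,45],[0,0,-0.4,0,0,-8,45]]]' >/dev/null; python3 -c "$W;from fit import *
grab('scene')
print('box scene',boxfit('scene',38,65,np.array([521.9,78,np.radians(-3)])))"
```

```text
t 13.9 p [0.5229 0.0783 0.0555] yaw -14.1 z [ 0.003  0.001 -1.   ] F [-1.5 -1.3  6.2] T [-0.37  0.38  0.12] w 54.619634934386966 g 45.11694099826855 j [-0.67  0.2   0.52  1.94 -0.12  1.03 -0.35]
t 14.3 p [0.5228 0.0782 0.0557] yaw -6.2 z [ 0.003  0.    -1.   ] F [-0.4 -0.8  5.7] T [-0.4   0.31  0.07] w 54.43720422805705 g 45.11188851647603 j [-0.65  0.2   0.5   1.94 -0.11  1.03 -0.21]
box scene (array([520.4,  77.6]), np.float64(-0.97), 'res', np.float64(0.53), 189)
```

Net cap turn is about 1.09 rad, inside the lift-off window. Lifting gently and watching the force.

```bash
W='from h import *
where()'; 
python3 -m jog '[[[0,0,-1,0,0,0,45],[0,0,-2,0,0,0,45],[0,0,-2,0,0,0,45]]]' >/dev/null; python3 -c "$W"
python3 -m jog '[[[0,0,-1,0,0,0,45],[0,0,-2,0,0,0,45],[0,0,-3,0,0,0,45],[0,0,-3,0,0,0,45]]]' >/dev/null; python3 -c "$W;from fit import *
grab('scene')
print('box scene',boxfit('scene',38,65,np.array([521.9,78,np.radians(-3)])))
d=dict(np.load('scene.npz'));W=cloud(d);hsv=cv2.cvtColor(d['image'],cv2.COLOR_RGB2HSV).astype(int)
m=(hsv[...,1]>120)&(abs(hsv[...,0]-112)<15)&(np.hypot(W[...,0]-.521,W[...,1]-.078)<.05)&(W[...,2]<.1)
print(np.percentile(W[m][:,2],[50,80,90,95,98]))"
```

```text
t 14.65 p [0.5217 0.0783 0.0565] yaw -6.2 z [ 0.001 -0.    -1.   ] F [ 0.7 -0.6 -0.5] T [-0.41 -0.27  0.03] w 54.264184206673164 g 45.085757081942575 j [-0.66  0.2   0.5   1.94 -0.11  1.03 -0.21]
t 15.05 p [0.5213 0.0786 0.0595] yaw -6.2 z [ 0.  0. -1.] F [ 0.9 -0.9  0.3] T [-0.27 -0.18 -0.03] w 54.29568396584107 g 45.08314003502164 j [-0.66  0.19  0.5   1.94 -0.11  1.04 -0.21]
box scene (array([519.6,  77.7]), np.float64(-1.69), 'res', np.float64(0.62), 203)
[0.05449017 0.06929672 0.07043754 0.07122602 0.07280246]
```

Force is about zero, so the box is not being carried. Its shoulder is still at 69 mm, so it is home in the pocket. Lifting to about 15 mm above the mouth.

```bash
python3 -m jog '[[[0,0,-4,0,0,0,45],[0,0,-8,0,0,0,45],[0,0,-12,0,0,0,45],[0,0,-16,0,0,0,45],[0,0,-20,0,0,0,45],[0,0,-24,0,0,0,45],[0,0,-27.5,0,0,0,45],[0,0,-27.5,0,0,0,45],[0,0,-27.5,0,0,0,45],[0,0,-27.5,0,0,0,45]]]' ; python3 -c "
from h import *
where()
from fit import *
grab('scene');grab('top')
print('box scene',boxfit('scene',38,65,np.array([521.9,78,np.radians(-3)])))
d=dict(np.load('scene.npz'));W=cloud(d)*1000;hsv=cv2.cvtColor(d['image'],cv2.COLOR_RGB2HSV).astype(int)
m=(hsv[...,1]<45)&(hsv[...,2]>110)&(np.hypot(W[...,0]-521,W[...,1]-78)<36)&(W[...,2]>75)&(W[...,2]<132)
P=W[m];print(len(P),np.histogram(P[:,2],np.arange(74,134,4)))
def circ(P,r,g): 
    q=least_squares(lambda c:np.hypot(P[:,0]-c[0],P[:,1]-c[1])-r,g,loss='soft_l1').x; return q.round(1),len(P)
C=P[(P[:,2]>106)&(P[:,2]<124)]
if len(C)>10: print('cap side',circ(C,27.5,[520,78]))
save(d,'s5.png',(265,130,365,230),6)"
```

```text
time: 16.1
position: [0.521, 0.0785, 0.0867]
tool_rot: [-2.338, -2.098, 0.0]
ft_force: [-0.2, 0.7, 0.0]
grip_width: 0.628
grip_force: 45.1
t 16.1 p [0.521  0.0785 0.0867] yaw -6.2 z [-0. -0. -1.] F [-0.2  0.7  0. ] T [-0.13  0.11  0.  ] w 54.655015828676405 g 45.08389032940613 j [-0.66  0.16  0.51  1.91 -0.09  1.09 -0.23]
box scene (array([520. ,  77.5]), np.float64(-1.64), 'res', np.float64(0.59), 230)
139 (array([ 0,  0,  0,  0,  4,  3,  0,  0,  6,  6,  9, 11, 12, 71]), array([ 74,  78,  82,  86,  90,  94,  98, 102, 106, 110, 114, 118, 122,
       126, 130]))
cap side (array([518.3,  78.5]), 38)
```

View pics/s5.png

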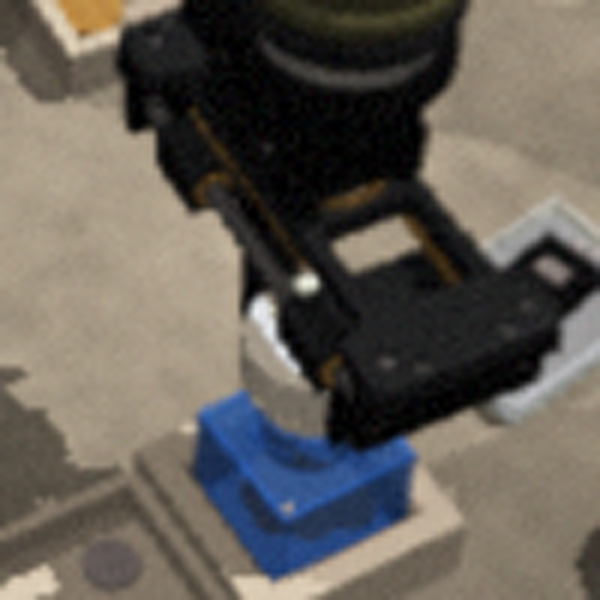

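The picture shows the cap held level above the box around crop (290,370). The box stands in the pocket with its mouth free. The gap is about 15 mm and the cap is centred to within about 2 mm. Handing in.

```bash
python3 -c "
from bench import ctrl
print(ctrl.close_job())"
```

```text
the job is handed in; nothing more can be done
None
```

I unscrewed the cap and handed the job in at about 16 s: the gripper holds it level about 15 mm above the open mouth, centred to within about 2 mm, with the box upright and fully home in the pocket.

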